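# Lock the hold box with its bar and slotted disc

### The job

Lock the hold box: push the upright pin on the slotted steel disc round until the disc's slot lines up with the lock bar, then push the bar by its upright tab through the slot and under the bridge on the box lid, fully home until the tab is against its two stops. Only push: the bar slides flat in its guide and is never lifted or tipped. Leave the bottle, reel, tin, loupe and cup where they stand.

Things in the scene. Friction and masses are not known exactly. Their poses are not given: they have to be found in the camera images.
- lock_station: Fixed aluminium lock station joined to the closed black hold box (122 x 162 x 50 mm); place and yaw vary. Origin on the work surface below the disc's axis; +x is the way the bar is pushed, towards the box, y across, z up (coordinates called station x, y, z below). The box's front lip is at station x = 44 mm, its lid's top at z = 50 mm.
- guide (a point): Mid-point of the guide floor, at station x = -118, z = 52 mm. The guide is an open-topped channel 16 mm wide along station x, from x = -196 to -41 mm, its walls 6 mm thick with tops at z = 66 mm, on a rail 36 mm wide.
- stops (a point): Mid-point between the two dark stops on either side of the channel at its box end: x = -47 to -41 mm, 9 mm wide each with a 17 mm gap, tops at z = 78 mm.
- bridge (a point): Centre of the opening under the steel bridge on the box lid: bridge at station x = 57 to 67 mm, opening 24 mm wide, underside at z = 67.5 mm, top at z = 71.5 mm.
- disc_axis (a point): Fixed point on the disc's vertical axis at the height of the disc's top face (69 mm above the work surface).
- disc_slot (a point): Centre of the slotted disc's top, turning with it; its x axis lies along the slot. Steel disc, 76 mm across, top at z = 69 mm, with an 18 mm wide slot right across, open at the top, flared to 27 mm at both mouths, floor at z = 51.5 mm. Either mouth serves. The nose of the pushed bar centres a disc that is up to about 0.15 rad off; a disc more than 0.3 rad off blocks it.
- pin_top (a point): Top centre of the dark upright pin on the disc: 10 mm diameter (17 mm collar in the lowest 3 mm), rising 35 mm from the disc's top to z = 104 mm, 25 mm from the disc's axis, square to the slot.
- disc (a joint): Angle of the disc in rad, anticlockwise from above positive, range -0.4 to 3.54. At 0 and at 3.14 the slot is in line with the bar; either will do. The pin is on the station's -y side at 0, +x side (next to the box) at 1.57, +y side at 3.14. Starts between 0.45 and 2.69. It stays where it is left (friction about 0.03 N m).
- lock_bar: Loose steel bar lying in the guide, 124 mm long, 14 wide, 12 high, round nose, about 0.2 kg. Origin at the middle of its underside, x along the bar to the nose. At x = -66 to -58 mm stands a tab 32 mm wide, 8 thick, its top 52 mm above the underside. The nose starts 4 to 12 mm short of the disc; travel 0.111 to 0.119 m. Home, the tab is against the stops and the origin at station x = 11 mm.
- bar_tip (a point): The foremost point of the bar's nose, at mid height of the bar. Home, it is at station x = 69 mm, past the bridge.
- bar_tab (a point): Centre of the back face of the tab (the face to push on, 32 mm wide and 36 mm high, from z = 68 to 104 mm above the work surface).
- flux_bottle: Small amber bottle, 38 mm diameter, 77 mm high, standing beside the rail; origin at the centre of its underside. Bystander.
- solder_reel: Reel of solder wire, 60 mm diameter, 42 mm high, standing beside the disc; origin at the centre of its underside. Bystander.
- tip_tin: Flat round tin, 53 mm diameter, 20 mm high, on the box lid; origin at the centre of its underside. Bystander.
- loupe: Black stand loupe, 36 mm diameter, 38 mm high, on the box lid; origin at the centre of its underside. Bystander.
- screw_cup: Small black open cup, 60 mm diameter, 40 mm high, standing beside the rail; origin at the centre of its underside. Bystander.

How it is judged:
On the way, in this order (a step that is already met when the one before it is completed fails the run):
1. the disc's slot is turned in line with the bar (within 0.2 rad) while the bar is still short of the disc (angle between the x axis of disc_slot and the x axis of lock_station, either way round below 0.2 rad and x of bar_tip in the frame of lock_station below -0.025 m), for 0.2 s.
2. the bar's nose is through the disc (x of bar_tip in the frame of lock_station above 0.04 m), for 0.1 s.
At the end, for the whole second after the job is handed in: The bar lies through the disc's slot and under the bridge with its tab against the stops (within 4 mm of fully home), flat in its guide and at rest (x of bar_tip in the frame of lock_station between 0.065 and 0.074 m and y of bar_tip in the frame of lock_station between -0.008 and 0.008 m and z of bar_tip in the frame of lock_station between 0.052 and 0.063 m and angle between the x axis of disc_slot and the x axis of lock_station, either way round below 0.2 rad and linear speed of lock_bar below 0.01 m/s); the robot touches nothing.
It fails at once if the lock bar is lifted or tipped up out of its guide (more than 8 mm or 0.15 rad) (z of lock_bar in the frame of lock_station above 0.06 m or angle between lock_bar's own z axis and vertical above 0.15 rad).
It fails at once if a bystander is moved by more than 15 mm (distance of any of flux_bottle, solder_reel, tip_tin, loupe, screw_cup from where it was at the start of the episode above 0.015 m).
It also fails if it takes over 64 s, if anything falls off the work surface, if the arm or the gripper's body presses on something with over 40 N, if the wrist force passes 120 N, or if a joint passes its speed limit or range.

### The arm

A 6-joint arm with a two-finger parallel gripper is mounted at the origin on the work surface; the furniture and walls round the work are solid. World frame = base frame: x ahead of the robot, y to its left, z up, the work surface at z = 0. Lengths are in m, angles in rad, forces in N, time in s.
With the tool pointing down it reaches from about 0.275 to 0.85 m from the base axis. Payload 19 kg.
Tool frame: the origin (TCP) lies at the very end of the fingers, on their centre line; the grasp point (between the pads) lies 19 mm behind it; z points along the fingers, y is the line along which they close (so a half turn about z gives the same grasp; the last joint's range is limited). The gripper opens to 85 mm and grips with 20 to 120 N. Pads are 22 mm wide; open, the fingers measure 114 mm over their backs; the gripper's body (76 mm by 85 mm) begins 54 mm behind the grasp point. The pads swing forward as they close: fully open they stand 13 mm farther back than shut.
Start: joints at [1.064, 0.15, 1.437, -0, 1.554, -0.134], TCP at [0.209, 0.535, 0.231] pointing down, gripper open.
Joint ranges: [-2.8, 2.8], [-0.68, 2.1], [0.12, 2.68], [-1.39, 4.53], [0.16, 2.79], [-2.81, 2.81]. Speed limits (rad/s): [1.89, 1.89, 2.22, 3.01, 3.01, 3.01].

### API

Orientations are given as a rotation vector (axis times angle).
In Python, from plant import env gives the robot as it stands.
- The arm moves only by the shell command python3 -m jog 'ROWS' [OPENING] [FORCE]. ROWS is JSON, a list of rows, each an object with "slide": the shift along the world's x, y, z in m, a list of three; "twist": the turn about the world's z in rad. A call has 1 to 5 rows; each row shifts and turns the commanded pose from where the row before left it; what a row does not reach is not made up. A row lasts 1/10 s, in which the tool goes at most 50 mm and 8.59 degrees, less where a joint would pass 70% of its speed; a pose out of reach is approached as far as the arm can. A call with a gripper value outside its range is refused whole. OPENING is the gripper's target within -1 to 1 (shut at 1, half-way at 0, fully open at -1), set as the call begins (- or left out, the last holds). The fingers move at their own pace and stop on an object; FORCE is the grip in N (left out, the last holds). Time passes only in rows, so rows that do not move let the fingers close. It gives the time, the measured TCP pose, the force, the opening and the grip force at its end, in the units of the state.
- env.get_obs(): the state, without advancing time (a new reading comes with each control period).
- env.get_image(name): name is "scene" or "top" or "wrist"; returns the picture (480x640x3 uint8, red, green, blue); there is no depth.
- env.camera_info(name): a dict with "fx", "fy", "cx", "cy" (pixels), "xyz" and "attitude" of the camera in the world. Camera axes: x right, y down, z forward; pixel columns grow to the right and rows downward; lengths in m; the calibration is good to about 2 mm. A picture is of the moment at which its call begins: read the wrist's pose just before it. camera_info takes no time and is no camera call; for the wrist camera it gives the pose at the moment of the call.
- env.finish_job(): hands the job in; it is judged then, once.
The state is a dict: "time": time; "joint_positions": joint angles; "qvel": joint speeds; "effort": joint torques, N m; "eef_pos": TCP position; "eef_rot": TCP orientation; "ft_force": force on the tool from outside, world axes, zero at the start; "torque": the same for the moment, N m; "width": finger opening in m; "gripper_force": force on a finger pad.
Only numpy, scipy, OpenCV 4.12 (cv2) and the standard library are available. Lean on these libraries where they do the work, as an engineer would, in place of code of your own. Each camera call takes 0.05 s, during which the arm holds its last target. There are 200 camera calls.

## Working session

There is one attempt and no reset: what is moved stays moved. The work goes in short steps, Python scripts to look and compute and a shell command to move; the robot and the scene stay as the last step left them, time stands still between calls to the robot, and variables do not carry over. Pictures are saved under pics/ and viewed, at most 10 in all, crops included, and the job is handed in when it is done.

```bash
mkdir -p pics; python3 - <<'E'
from plant import env
import cv2,json
o=env.get_obs();print(o)
for n in("top","scene"):
    im=env.get_image(n);cv2.imwrite(f"pics/{n}0.png",im[...,::-1]);print(n,env.camera_info(n))
E
```

```text
{'time': 0.0, 'joint_positions': array([ 1.06399834e+00,  1.51031397e-01,  1.43805896e+00, -3.20147569e-05,
        1.55379113e+00, -1.33970250e-01]), 'qvel': array([ 5.38377041e-04,  1.25596080e-03,  9.71504901e-05, -1.17469813e-03,
        1.41070120e-03, -8.47008939e-05]), 'effort': array([-5.15842621e-04, -7.13043022e+01, -5.70883656e+01, -5.63825142e-05,
        8.83343891e-03,  7.90400645e-05]), 'eef_pos': array([0.2093315 , 0.53526878, 0.2306357 ]), 'eef_rot': array([-5.82179932e-01, -3.08679573e+00,  1.93707842e-03]), 'ft_force': array([-0.55589522,  0.15906748, -0.50330885]), 'torque': array([ 0.02817369, -0.0001927 ,  0.04210062]), 'gripper_force': 0.0, 'width': 0.08556698135082423}
top {'fx': 521.8975747960958, 'fy': 521.8975747960958, 'cx': 319.0687180576601, 'cy': 253.7667951267714, 'xyz': array([0.36916599, 0.20988715, 0.94059958]), 'attitude': array([-2.15994556,  2.10163138, -0.22534084])}
scene {'fx': 564.6032529199755, 'fy': 564.6032529199755, 'cx': 324.42390966268476, 'cy': 239.7069676083233, 'xyz': array([ 0.00876532, -0.30792977,  0.6865907 ]), 'attitude': array([-2.10134702,  0.86711723, -0.42309448])}
```

View pics/top0.png

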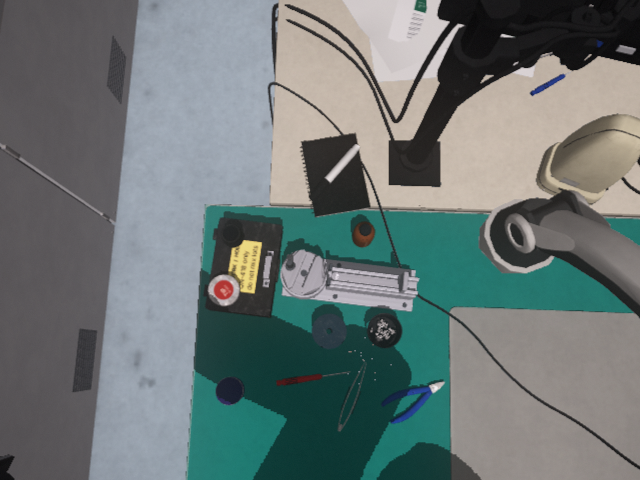

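View pics/scene0.png

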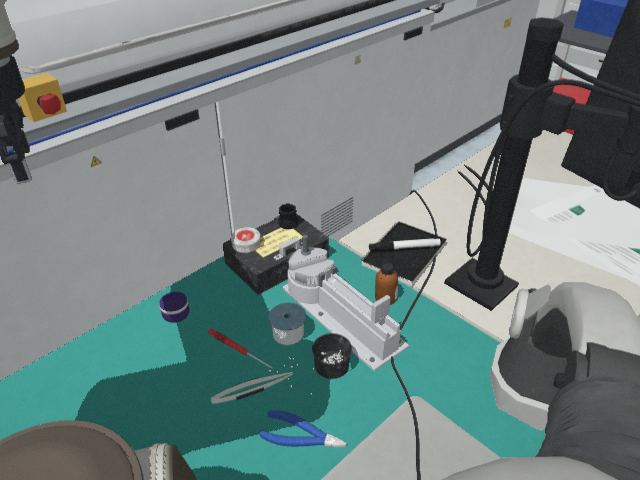

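The top view shows the disc near (303,273) and the guide running to (410,288), with the box on the left. The bottle is at (363,232), the reel at (328,325) and the cup at (384,330). The scene view shows the pin at (305,243) and the tab at (380,308). I'll enlarge both views for exact pixels.

```bash
cat > h.py <<'E'
import numpy as np,cv2
from plant import env
from scipy.spatial.transform import Rotation as R
def ray(n,px,ci=None):
    c=ci or env.camera_info(n); d=R.from_rotvec(c['attitude']).apply([(px[0]-c['cx'])/c['fx'],(px[1]-c['cy'])/c['fy'],1]); return c['xyz'],d
def onplane(n,px,z,ci=None):
    p,d=ray(n,px,ci); return p+d*(z-p[2])/d[2]
def proj(n,P,ci=None):
    c=ci or env.camera_info(n); q=R.from_rotvec(c['attitude']).inv().apply(np.asarray(P)-c['xyz']); return q[...,:2]/q[...,2:]*[c['fx'],c['fy']]+[c['cx'],c['cy']]
E
python3 - <<'E'
import cv2
a=cv2.imread('pics/top0.png')[210:330,200:430];cv2.imwrite('pics/topc.png',cv2.resize(a,(782,408),interpolation=cv2.INTER_CUBIC))
b=cv2.imread('pics/scene0.png')[200:370,220:420];cv2.imwrite('pics/scenec.png',cv2.resize(b,(700,595),interpolation=cv2.INTER_CUBIC))
E
```

```text
(no output)
```

View pics/topc.png

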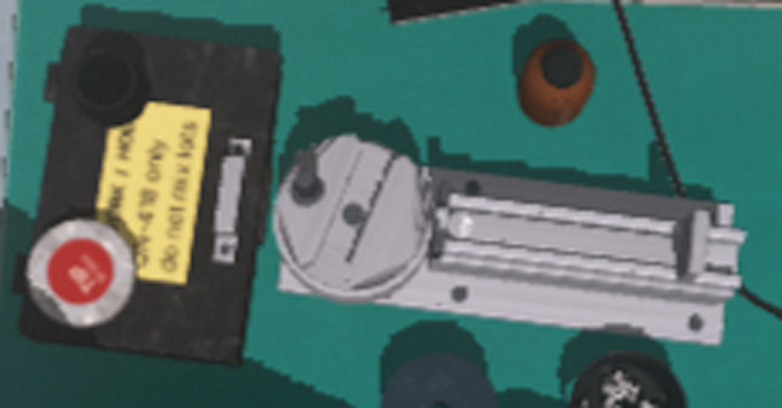

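View pics/scenec.png

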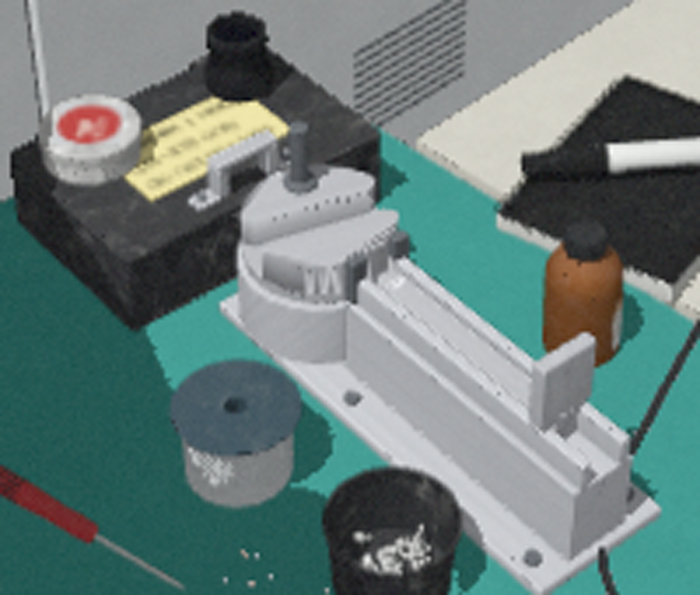

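```bash
python3 - <<'E'
from h import *
t=lambda x,y:(200+x/3.4,210+y/3.4)
s=lambda x,y:(220+x/3.5,200+y/3.5)
P={}
for n,px,z in [('disc',(353,214),.069),('pinbase',(308,190),.070),('pintop',(303,156),.104),('nose',(455,222),.058),('wallA1',(449,197),.066),('wallA2',(716,234),.066),('wallB1',(436,262),.066),('wallB2',(735,298),.066),('tabtop1',(691,212),.104),('tabtop2',(689,276),.104),('bottle',(563,63),.077),('reel',(437,390),.042),('cup',(628,395),.04),('bridge1',(237,148),.0715),('bridge2',(224,255),.0715)]:
    P[n]=onplane('top',t(*px),z);print('top',n,P[n].round(4))
for n,px,z in [('disc top?',(321,222),.069),('pintop',(298,126),.104),('tab tl',(533,355),.104),('tab tr',(592,335),.104),('bottle',(585,235),.077),('reel',(235,400),.042)]:
    print('scene',n,onplane('scene',s(*px),z).round(4))
c=P['disc']
print('nadir',proj('top',np.array([[c[0],c[1],.069]])),proj('scene',np.array([c]))*1)
E
```

```text
top disc [0.5033 0.2187 0.069 ]
top pinbase [0.5146 0.2414 0.07  ]
top pintop [0.5254 0.2431 0.104 ]
top nose [0.5024 0.1674 0.058 ]
top wallA1 [0.5138 0.1711 0.066 ]
top wallA2 [0.4989 0.0372 0.066 ]
top wallB1 [0.4809 0.1768 0.066 ]
top wallB2 [0.4671 0.028  0.066 ]
top tabtop1 [0.5036 0.0567 0.104 ]
top tabtop2 [0.4728 0.0578 0.104 ]
top bottle [0.5817 0.1157 0.077 ]
top reel [0.4193 0.174  0.042 ]
top cup [0.4194 0.0774 0.04  ]
top bridge1 [0.5345 0.2774 0.0715]
top bridge2 [0.4808 0.2815 0.0715]
scene disc top? [0.5019 0.2153 0.069 ]
scene pintop [0.5151 0.2444 0.104 ]
scene tab tl [0.4778 0.0618 0.104 ]
scene tab tr [0.5046 0.0521 0.104 ]
scene bottle [0.577  0.1145 0.077 ]
scene reel [0.4106 0.1768 0.042 ]
nadir [[303.82352941 272.94117647]] [[310.92852296 262.11035386]]
```

```bash
python3 - <<'E'
from h import *
o=env.get_obs()
print('TCP,base px top',proj('top',np.array([o['eef_pos'],[0,0,0],[0,0,.3]])),'scene',proj('scene',np.array([o['eef_pos'],[0,0,.0]])))
print('post',onplane('top',(412,163),0),onplane('scene',(485,292),0)); 
for z in(0,.1,.3):print('white',onplane('top',(515,232),z),onplane('scene',(560,345),z))
print('post-arm',[onplane('top',(470,40),z) for z in(.2,.4)])
u=np.array([np.cos(np.radians(84)),np.sin(np.radians(84))]);v=np.array([-u[1],u[0]]);a=np.array([.5033,.2187])
t=lambda x,y:(200+x/3.4,210+y/3.4)
for n,px,z in [('loupe',(105,75),.088),('tin',(82,272),.07),('reel',(437,390),.042)]:
  p=onplane('top',t(*px),z)[:2]-a;print(n,p@u,p@v)
for n,s in [('start',(.038,.026)),('start2',(.030,.027)),('fin',(.016,-.025)),('tab',(-.195,0)),('tabhome',(-.066,0))]:print(n,a+s[0]*u+s[1]*v)
env_im=env.get_image('wrist');cv2.imwrite('pics/w0.png',env_im[...,::-1]);print(env.camera_info('wrist'))
E
```

```text
TCP,base px top [[ 45.95533469 475.91108791]
 [427.75784788 585.99611525]
 [491.10615396 707.38503758]] scene [[ 26.92824344 173.94531145]
 [109.60618042 628.80486486]]
post [0.73184357 0.01971809 0.        ] [0.71997592 0.00363099 0.        ]
white [ 0.60256252 -0.17224179  0.        ] [ 0.69940988 -0.14751486  0.        ]
white [ 0.57774893 -0.13161569  0.1       ] [ 0.59881945 -0.17087884  0.1       ]
white [ 0.52812175 -0.05036349  0.3       ] [ 0.39763858 -0.2176068   0.3       ]
post-arm [array([ 0.86282588, -0.03365223,  0.2       ]), array([0.7295123 , 0.03211594, 0.4       ])]
loupe 0.1295465769246028 -0.04937874217102699
tin 0.1279282101090985 0.046339411808230126
reel -0.053222558489210564 0.07890283464485215
start [0.48141451 0.25920957]
start2 [0.47958376 0.25135793]
fin [0.5298355  0.23199914]
tab [0.48291695 0.02476823]
tabhome [0.49640112 0.15306155]
{'fx': 343.2573051996204, 'fy': 343.2573051996204, 'cx': 320.0596562617776, 'cy': 236.1510847783307, 'xyz': array([0.14690131, 0.56020552, 0.37255029]), 'attitude': array([2.40482719, 1.64154962, 0.21908997])}
```

View pics/w0.png

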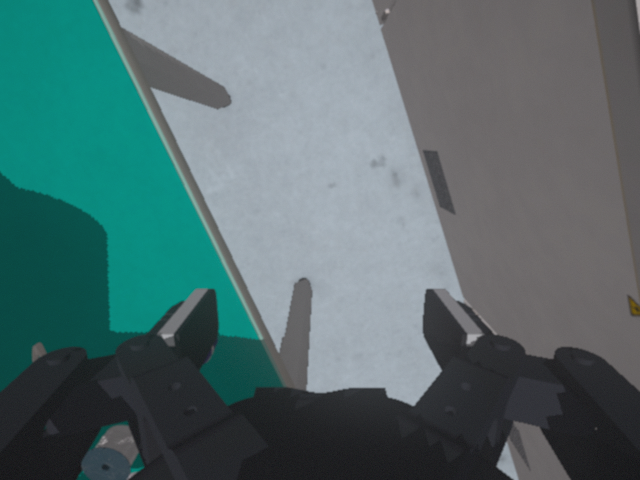

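The wrist view shows the open gripper over the table edge, with the camera on the tool's +x side. The fits agree: station axis at (0.503, 0.219), yaw about 84°, and the disc about 1.2 rad off, so I'll turn it clockwise to 0. I'm shutting the fingers and moving above the station with the tool's x axis along station x.

```bash
R='' ; python3 -m jog '[{"slide":[0.0267,-0.0292,0],"twist":-0.131},{"slide":[0.0267,-0.0292,0],"twist":-0.131},{"slide":[0.0267,-0.0292,0],"twist":-0.131},{"slide":[0.0267,-0.0292,0],"twist":-0.131},{"slide":[0.0267,-0.0292,0],"twist":-0.131}]' 1 40
python3 -m jog '[{"slide":[0.0267,-0.0292,0],"twist":-0.131},{"slide":[0.0267,-0.0292,0],"twist":-0.131},{"slide":[0.0267,-0.0292,0],"twist":-0.131},{"slide":[0.0267,-0.0292,0],"twist":-0.131},{"slide":[0.0267,-0.0292,0],"twist":-0.131}]'
python3 -m jog '[{"slide":[0,0,0],"twist":0},{"slide":[0,0,0],"twist":0}]'
python3 - <<'E'
from h import *
o=env.get_obs();M=R.from_rotvec(o['eef_rot']).as_matrix();print(o['eef_pos'],np.degrees(np.arctan2(M[1,0],M[0,0])),M[:,2])
cv2.imwrite('pics/w1.png',env.get_image('wrist')[...,::-1])
E
```

```text
time: 0.65
eef_pos: [0.3437, 0.3881, 0.2312]
eef_rot: [-1.551, -2.732, 0.0]
ft_force: [0.6, 0.3, 0.6]
width: 0.0122
gripper_force: 0.0
time: 1.15
eef_pos: [0.4772, 0.2421, 0.2312]
eef_rot: [-2.348, -2.087, 0.0]
ft_force: [-0.5, 0.6, -0.2]
width: 0.0002
gripper_force: 0.0
time: 1.35
eef_pos: [0.4767, 0.2429, 0.2309]
eef_rot: [-2.343, -2.092, 0.001]
ft_force: [-0.3, 0.3, -0.1]
width: -0.0003
gripper_force: 0.0
[0.47665473 0.24291015 0.23090429] 83.53718340787343 [-8.88757505e-04 -5.66286566e-05 -9.99999603e-01]
```

View pics/w1.png

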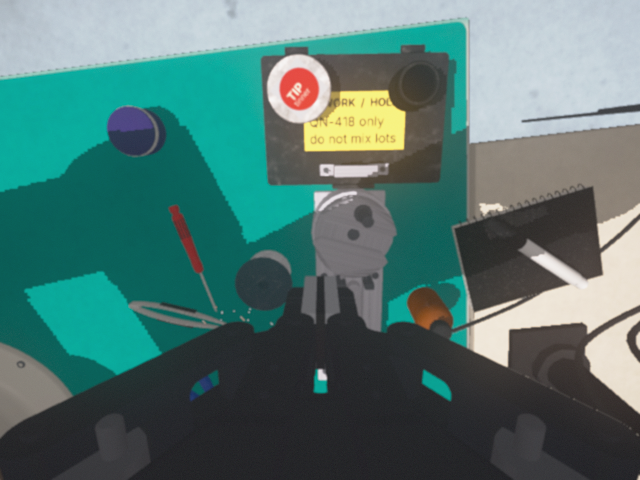

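The wrist view shows the disc centre at (353,234), the pin at (365,214), the bridge at (353,170) and the closed fingertips around (303–345, 280), aligned with the station.

```bash
python3 - <<'E'
from h import *
for n,px,z in [('disc',(353,234),.069),('pintop',(367,214),.104),('bridgeL',(322,170),.0715),('bridgeR',(387,170),.0715),('lipL',(268,184),.05),('lipR',(438,187),.05)]: print(n,onplane('wrist',px,z).round(4))
im=cv2.imread('pics/w1.png')[160:310,250:450];cv2.imwrite('pics/w1c.png',cv2.resize(im,(800,600),interpolation=cv2.INTER_CUBIC))
E
```

```text
disc [0.5042 0.2262 0.069 ]
pintop [0.5143 0.2511 0.104 ]
bridgeL [0.4823 0.287  0.0715]
bridgeR [0.5382 0.2807 0.0715]
lipL [0.4306 0.2781 0.05  ]
lipR [0.5887 0.2576 0.05  ]
```

View pics/w1c.png

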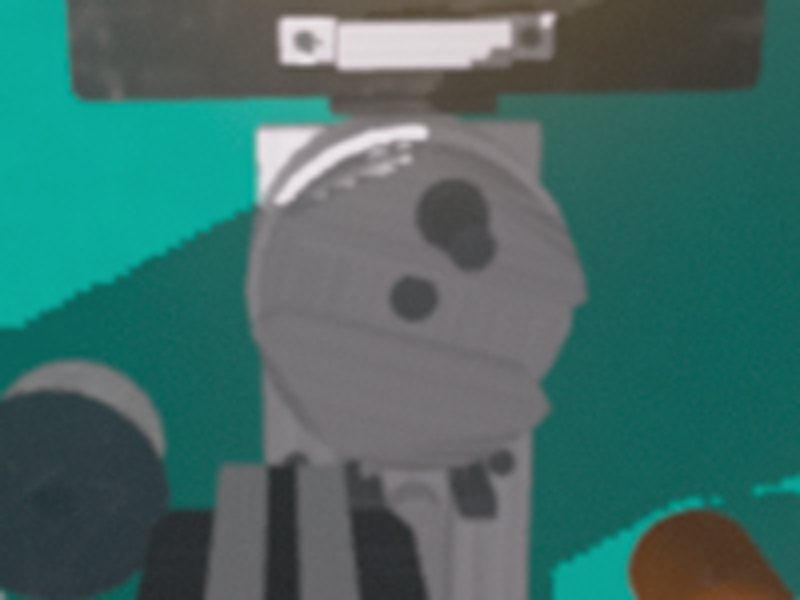

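```bash
python3 - <<'E'
from h import *
o=env.get_obs();M=R.from_rotvec(o['eef_rot']).as_matrix();p=o['eef_pos']
print(p,proj('wrist',np.array([p,p+M@[.011,0,0],p+M@[.011,.0145,0],p+M@[.011,-.0145,0]])).round(1),env.camera_info('wrist')['xyz'])
t=cv2.imread('pics/top0.png');
im=env.get_image('top')[...,::-1];s=env.get_image('scene')[...,::-1]
a=cv2.resize(im[215:330,200:430],(690,345),interpolation=cv2.INTER_CUBIC)
b=cv2.resize(s[120:300,200:430],(690,540),interpolation=cv2.INTER_CUBIC)
cv2.imwrite('pics/s1.png',b);print(proj('scene',p[None]),proj('top',p[None]))
E
```

```text
[0.47618864 0.2435908  0.23105501] [[321.  296.6]
 [321.1 273.7]
 [353.9 273.7]
 [288.2 273.8]] [0.48315544 0.3102474  0.37276593]
[[285.01615974 180.65586074]] [[284.44163285 273.98481598]]
```

View pics/s1.png

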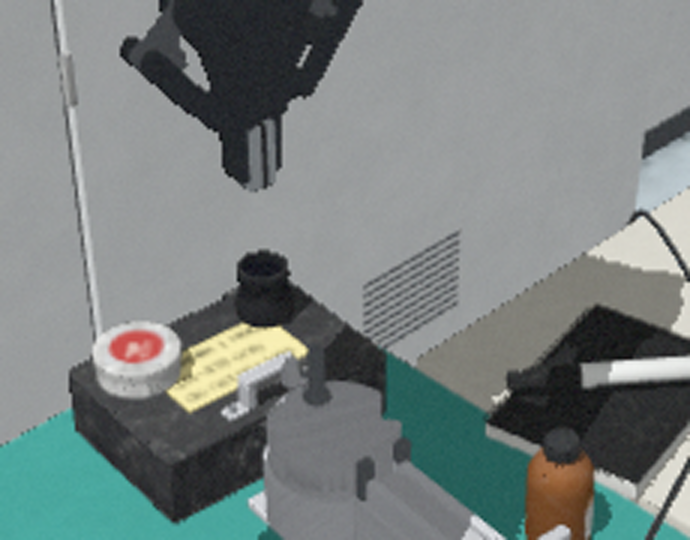

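```bash
python3 - <<'E'
from h import *
w={k:env.camera_info(k) for k in('wrist','top','scene')}
W=lambda x,y:(250+x/4,160+y/4)
for n,px,z in [('hub',W(413,298),.069),('discO',W(416,292),.069),('collar',W(452,213),.072),('pintop',W(470,242),.104),('lipmid',W(416,96),.05),('boltL',W(305,40),.053),('boltR',W(530,36),.053),('stopL',W(300,460),.078),('stopR',W(500,462),.078)]: print(n,onplane('wrist',px,z).round(4))
S=lambda x,y:(200+x/3,120+y/3)
for n,px,z in [('collar',S(318,395),.072),('pintop',S(316,343),.104)]: print('sc',n,onplane('scene',px,z).round(4))
def tri(*obs):
  A=np.zeros((3,3));b=np.zeros(3)
  for n,px in obs:
    p,d=ray(n,px);d=d/np.linalg.norm(d);Q=np.eye(3)-np.outer(d,d);A+=Q;b+=Q@p
  return np.linalg.solve(A,b)
t=lambda x,y:(200+x/3.4,210+y/3.4)
print('pintop tri',tri(('top',t(303,156)),('scene',S(316,343))),tri(('wrist',W(470,242)),('scene',S(316,343))),tri(('wrist',W(470,242)),('top',t(303,156))))
print('collar tri',tri(('top',t(308,190)),('scene',S(318,395))),tri(('wrist',W(452,213)),('scene',S(318,395))),tri(('wrist',W(452,213)),('top',t(308,190))))
print('hub top/wrist',tri(('wrist',W(413,298)),('top',t(353,214))))
E
```

```text
hub [0.5042 0.2263 0.069 ]
discO [0.505  0.2276 0.069 ]
collar [0.5143 0.2458 0.072 ]
pintop [0.514  0.2464 0.104 ]
lipmid [0.5103 0.2698 0.05  ]
boltL [0.4858 0.2857 0.053 ]
boltR [0.5372 0.2809 0.053 ]
stopL [0.4744 0.1932 0.078 ]
stopR [0.5201 0.1877 0.078 ]
sc collar [0.514  0.2419 0.072 ]
sc pintop [0.5185 0.2475 0.104 ]
pintop tri [0.52208809 0.24551401 0.10402619] [0.51511027 0.24597436 0.10606474] [0.51979978 0.24453107 0.1030852 ]
collar tri [0.51398709 0.24148303 0.07231161] [0.51531434 0.24465215 0.0692898 ] [0.51651163 0.24204404 0.0554557 ]
hub top/wrist [0.50656111 0.21912934 0.04394294]
```

```bash
python3 -m jog '[{"slide":[0,0.003,-0.03],"twist":0.008},{"slide":[0,0,-0.04],"twist":0},{"slide":[0,0,-0.04],"twist":0},{"slide":[0,0,-0.04],"twist":0},{"slide":[0,0,0],"twist":0}]'
python3 -m jog '[{"slide":[0.005,-0.0005,0],"twist":0},{"slide":[0.005,-0.0005,0],"twist":0},{"slide":[0.005,-0.0005,0],"twist":0},{"slide":[0.005,-0.0005,0],"twist":0},{"slide":[0.005,-0.0005,0],"twist":0}]'
python3 -m jog '[{"slide":[0.005,-0.0005,0],"twist":0},{"slide":[0.005,-0.0005,0],"twist":0},{"slide":[0,0,0],"twist":0}]'
python3 - <<'E'
from h import *
im=env.get_image('wrist')[120:270,250:450,::-1];cv2.imwrite('pics/w2c.png',cv2.resize(im,(800,600),interpolation=cv2.INTER_CUBIC))
E
```

```text
time: 2.0
eef_pos: [0.4734, 0.2464, 0.0769]
eef_rot: [-2.33, -2.103, 0.011]
ft_force: [-1.2, -0.2, 1.0]
width: 0.0002
gripper_force: 0.0
time: 2.5
eef_pos: [0.5021, 0.2439, 0.082]
eef_rot: [2.334, 2.103, 0.001]
ft_force: [-3.8, -0.6, 2.6]
width: 0.0001
gripper_force: 1.5
time: 2.8
eef_pos: [0.5119, 0.2427, 0.0811]
eef_rot: [-2.334, -2.102, 0.001]
ft_force: [-0.2, 0.9, 0.1]
width: -0.0001
gripper_force: 0.1
```

View pics/w2c.png

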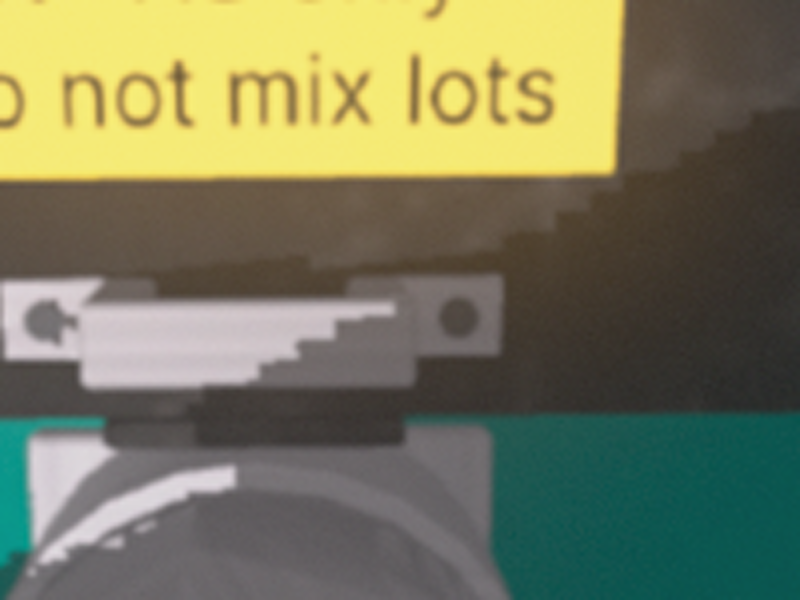

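```bash
python3 -m jog '[{"slide":[-0.006,0.0006,0],"twist":0},{"slide":[0.0015,0.014,0],"twist":0},{"slide":[0.0014,0.0138,0],"twist":0},{"slide":[0.012,-0.0012,0],"twist":0},{"slide":[0.012,-0.0012,0],"twist":0}]'
python3 -m jog '[{"slide":[0,0,0],"twist":0},{"slide":[-0.0009,-0.008,0],"twist":0},{"slide":[-0.0005,-0.005,0],"twist":0},{"slide":[-0.0005,-0.005,0],"twist":0},{"slide":[-0.0005,-0.005,0],"twist":0}]'
python3 -m jog '[{"slide":[-0.0005,-0.005,0],"twist":0},{"slide":[-0.0005,-0.005,0],"twist":0},{"slide":[0,0,0],"twist":0}]'
```

```text
time: 3.35
eef_pos: [0.5331, 0.2698, 0.0813]
eef_rot: [2.332, 2.105, 0.0]
ft_force: [-1.0, -0.4, -0.9]
width: -0.0002
gripper_force: 0.0
time: 3.85
eef_pos: [0.53, 0.2455, 0.0815]
eef_rot: [2.334, 2.103, 0.001]
ft_force: [3.9, 4.5, -0.1]
width: -0.0001
gripper_force: 2.3
time: 4.15
eef_pos: [0.5287, 0.2353, 0.0813]
eef_rot: [-2.334, -2.102, 0.001]
ft_force: [-0.5, -1.0, -0.1]
width: -0.0
gripper_force: 0.0
```

```bash
python3 -m jog '[{"slide":[0.001,0.012,0],"twist":0},{"slide":[0,0,0.03],"twist":0},{"slide":[-0.012,0,0.04],"twist":0},{"slide":[-0.02,0,0.04],"twist":0},{"slide":[-0.02,-0.004,0.04],"twist":0}]'
python3 -m jog '[{"slide":[0,0,0],"twist":0},{"slide":[0,0,0],"twist":0}]'
cat > blobs.py <<'E'
from h import *
import sys
f=sys.argv[1]
im=env.get_image('wrist')[...,::-1];cv2.imwrite(f'pics/{f}.png',im);print(env.get_obs()['eef_pos'])
g=cv2.cvtColor(im,6);hsv=cv2.cvtColor(im,40)
m=((g<88)&(hsv[...,1]<90)).astype('uint8')
n,l,st,c=cv2.connectedComponentsWithStats(m)
for i in range(1,n):
    x,y,w,h,A=st[i]
    if 25<A<600 and 290<c[i][0]<430 and 160<c[i][1]<300: print(st[i],c[i].round(1),g[l==i].mean().round(),onplane('wrist',c[i],.07).round(4))
E
python3 blobs.py w3
```

```text
time: 4.65
eef_pos: [0.477, 0.2449, 0.2325]
eef_rot: [-2.333, -2.103, 0.001]
ft_force: [1.0, 0.1, 0.3]
width: 0.0
gripper_force: 0.0
time: 4.85
eef_pos: [0.4778, 0.2448, 0.2322]
eef_rot: [2.333, 2.103, 0.003]
ft_force: [-0.3, 0.4, -0.0]
width: 0.0001
gripper_force: 0.0
[0.47776917 0.24454893 0.23092916]
[346 231  11  11  97] [351.3 236.1] 76.0 [0.5042 0.2258 0.07  ]
[372 232  22  25 341] [382.5 243.4] 71.0 [0.5322 0.2159 0.07  ]
[361 275  15  16 136] [367.2 283.2] 72.0 [0.5155 0.1781 0.07  ]
```

Hub-to-pin in this image shows the disc overshot by about 0.17 rad, so the axis is really near (0.504, 0.226). I'll push the pin back from the other side by about 4 mm.

```bash
python3 -m jog '[{"slide":[0.0257,-0.0237,0],"twist":0},{"slide":[0.0256,-0.0236,-0.02],"twist":0},{"slide":[0,0,-0.04],"twist":0},{"slide":[0,0,-0.04],"twist":0},{"slide":[0,0,-0.025],"twist":0}]'
python3 -m jog '[{"slide":[0,0,-0.014],"twist":0},{"slide":[0,0,-0.008],"twist":0},{"slide":[0,0,0],"twist":0}]'
python3 -m jog '[{"slide":[0.0003,0.003,0],"twist":0},{"slide":[0.0003,0.003,0],"twist":0},{"slide":[0.0002,0.002,0],"twist":0},{"slide":[0.0002,0.002,0],"twist":0},{"slide":[0,0,0],"twist":0}]'
```

```text
time: 5.4
eef_pos: [0.5279, 0.1963, 0.1015]
eef_rot: [-2.333, -2.1, 0.008]
ft_force: [-0.7, -0.2, 0.3]
width: 0.0005
gripper_force: 0.0
time: 5.7
eef_pos: [0.5291, 0.1968, 0.0836]
eef_rot: [-2.333, -2.103, 0.002]
ft_force: [-0.0, -0.4, 0.1]
width: 0.0004
gripper_force: 0.0
time: 6.2
eef_pos: [0.5303, 0.207, 0.0845]
eef_rot: [2.334, 2.103, 0.001]
ft_force: [1.0, -0.3, 0.0]
width: -0.0004
gripper_force: 0.0
```

```bash
python3 -m jog '[{"slide":[-0.0006,-0.006,0],"twist":0},{"slide":[0,0,0.03],"twist":0},{"slide":[-0.013,0.01,0.04],"twist":0},{"slide":[-0.02,0.017,0.04],"twist":0},{"slide":[-0.02,0.017,0.037],"twist":0}]'
python3 -m jog '[{"slide":[0,0,0],"twist":0},{"slide":[0,0,0],"twist":0}]' | head -2
python3 blobs.py w4
python3 -c "
import cv2
im=cv2.imread('pics/w4.png')[160:310,250:450];cv2.imwrite('pics/w4c.png',cv2.resize(im,(800,600),interpolation=cv2.INTER_CUBIC))"
```

```text
time: 6.7
eef_pos: [0.4759, 0.2445, 0.233]
eef_rot: [-2.335, -2.102, -0.0]
ft_force: [0.1, 0.4, -0.3]
width: -0.0003
gripper_force: 0.0
time: 6.9
eef_pos: [0.4765, 0.2447, 0.2319]
[0.47650786 0.24429554 0.23073929]
[364 163  20   3  33] [374.8 164.3] 84.0 [0.5283 0.2876 0.07  ]
[341 164  22   3  49] [352.2 165.2] 83.0 [0.5088 0.2889 0.07  ]
[373 228  23  25 341] [383.7 239.3] 71.0 [0.5322 0.2195 0.07  ]
[348 231  11  11  95] [352.8 236.1] 76.0 [0.5042 0.2255 0.07  ]
[362 274  15  17 155] [368.2 282.6] 73.0 [0.5152 0.1783 0.07  ]
```

View pics/w4c.png

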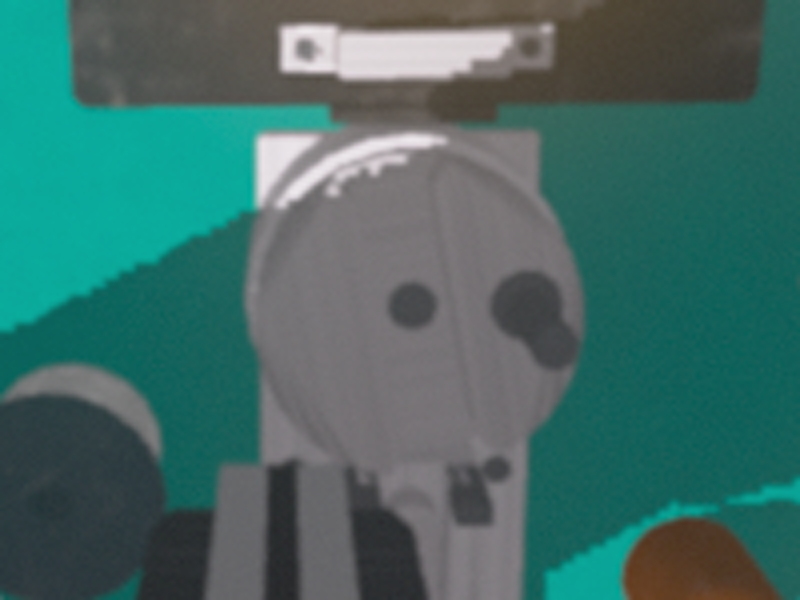

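```bash
python3 - <<'E'
from h import *
W=lambda x,y:(250+x/4,160+y/4)
P=lambda x,y,z:onplane('wrist',W(x,y),z)[:2]
t=lambda x,y:(200+x/3.4,210+y/3.4)
for z in(.0515,.069):print('hub',z,P(412,305,z),onplane('top',t(353,214),z))
def ang(a,b):d=a-b;return np.degrees(np.arctan2(d[1],d[0])),np.hypot(*d)
print('edge',ang(P(440,200,.069),P(470,430,.069)))
print('edgeL floor',ang(P(345,230,.0515),P(370,460,.0515)))
print('lip',ang(P(80,105,.05),P(755,100,.05)),'bridge bolts',ang(P(305,49,.053),P(530,47,.053)),'base edge',ang(P(258,140,.006),P(258,215,.006)),ang(P(540,135,.006),P(526,560,.006)))
col=P(526,305,.072);print('collar',col,'rel hub',ang(col,P(412,305,.0515)),'pintop',P(554,343,.104))
p0=P(452,213,.072)
E
```

```text
hub 0.0515 [0.50576968 0.22007129] [0.50604276 0.21887191 0.0515    ]
hub 0.069 [0.50452647 0.22503287] [0.50334864 0.21869506 0.069     ]
edge (np.float64(93.07912405596804), np.float64(0.05560590390125919))
edgeL floor (np.float64(90.8119801554419), np.float64(0.05919665728618264))
lip (np.float64(174.45219979664478), np.float64(0.15797827216743823)) bridge bolts (np.float64(174.53292299042815), np.float64(0.051627819994913074)) base edge (np.float64(83.78792152632452), np.float64(0.020469826568972543)) (np.float64(85.01869670696021), np.float64(0.12433265355646514))
collar [0.53004442 0.22318981] rel hub (np.float64(7.320560970710926), np.float64(0.02447423786373493)) pintop [0.53026293 0.2239063 ]
```

The dark hub is on the slot floor (z = 51.5 mm). At that height both cameras agree: axis (0.506, 0.2195), yaw 84.5°, and the disc now at about +0.2 rad. So the first push was nearly right, and I'll push it back from the box side.

```bash
python3 -m jog '[{"slide":[0.0287,0.0024,0],"twist":0},{"slide":[0.0287,0.0023,-0.02],"twist":0},{"slide":[0,0,-0.04],"twist":0},{"slide":[0,0,-0.04],"twist":0},{"slide":[0,0,-0.025],"twist":0}]'
python3 -m jog '[{"slide":[0,0,-0.016],"twist":0},{"slide":[0,0,-0.008],"twist":0},{"slide":[0,0,0],"twist":0}]' | head -2
python3 -m jog '[{"slide":[-0.0004,-0.004,0],"twist":0},{"slide":[-0.0004,-0.004,0],"twist":0},{"slide":[-0.0003,-0.003,0],"twist":0},{"slide":[-0.0003,-0.003,0],"twist":0},{"slide":[-0.0002,-0.0025,0],"twist":0}]'
python3 -m jog '[{"slide":[0,0,0],"twist":0},{"slide":[0,0,0],"twist":0},{"slide":[0.001,0.01,0],"twist":0},{"slide":[0,0,0.04],"twist":0},{"slide":[-0.018,0,0.035],"twist":0}]' | head -2
python3 -m jog '[{"slide":[-0.02,-0.002,0.04],"twist":0},{"slide":[-0.0195,-0.0025,0.035],"twist":0},{"slide":[0,0,0],"twist":0},{"slide":[0,0,0],"twist":0}]' | head -2
python3 blobs.py w5
python3 - <<'E'
from h import *
im=cv2.imread('pics/w5.png');g=cv2.cvtColor(im,6);m=((g<88)).astype('uint8')[200:270,365:410]
# collar: 17mm circle ~19.5px; pin top 10mm circle ~13px
gg=cv2.resize(cv2.cvtColor(im,6)[215:270,335:410],None,fx=8,fy=8,interpolation=cv2.INTER_CUBIC)
mm=(gg<90).astype('uint8');d=cv2.distanceTransform(mm,2,5)
for _ in range(3):
    _,v,_,q=cv2.minMaxLoc(d);c=(335+(q[0]+.5)/8-.5,215+(q[1]+.5)/8-.5);print(v/8,c,onplane('wrist',c,.072),onplane('wrist',c,.0515));cv2.circle(d,q,int(v),0,-1)
E
```

```text
time: 7.45
eef_pos: [0.5328, 0.2479, 0.1014]
eef_rot: [-2.333, -2.1, 0.008]
ft_force: [0.2, 0.6, 0.5]
width: 0.0002
gripper_force: 0.0
time: 7.75
eef_pos: [0.5335, 0.2486, 0.0805]
time: 8.25
eef_pos: [0.5327, 0.2327, 0.0827]
eef_rot: [2.334, 2.103, 0.002]
ft_force: [0.9, 1.7, 1.1]
width: 0.0001
gripper_force: 0.9
time: 8.75
eef_pos: [0.5159, 0.2435, 0.1577]
time: 9.15
eef_pos: [0.4759, 0.239, 0.233]
[0.47583748 0.2388182  0.23179874]
[348 225  11  11  94] [352.8 230.1] 76.0 [0.5041 0.2254 0.07  ]
[373 228  23  25 342] [384. 239.] 71.0 [0.532 0.214 0.07 ]
[363 269  14  16 144] [368.7 276.8] 71.0 [0.5155 0.1782 0.07  ]
[335 271  11  15 114] [339.7 278.6] 72.0 [0.4881 0.1793 0.07  ]
24.922460556030273 (409.4375, 269.4375) [0.55374954 0.18251277 0.072     ] [0.55860817 0.17414834 0.0515    ]
16.353683471679688 (409.4375, 214.5625) [0.55559518 0.23495236 0.072     ] [0.56057928 0.23015309 0.0515    ]
15.31414794921875 (409.4375, 244.4375) [0.55461057 0.206977   0.072     ] [0.55952774 0.2002758  0.0515    ]
```

```bash
python3 - <<'E'
from h import *
c=onplane('wrist',(381.5,236.25),.072);h=onplane('wrist',(352.8,230.1),.0515);d=c-h
print(c,h,np.hypot(*d[:2]),np.radians(np.degrees(np.arctan2(d[1],d[0]))+5.5))
im=cv2.imread('pics/w5.png');hsv=cv2.cvtColor(im,40)
# nose / tab estimate from scene: bright tab top
s=env.get_image('top')[...,::-1];cv2.imwrite('pics/top5.png',s)
u=np.array([np.cos(np.radians(84.5)),np.sin(np.radians(84.5))]);a=np.array([.5059,.2195])
for x in(-.2,-.185,-.066,-.0665):print(x,a+x*u)
E
```

```text
[0.52956676 0.21742148 0.072     ] [0.50549231 0.22048878 0.0515    ] 0.02426906036564707 -0.03073305844434013
-0.2 [0.48673085 0.02042076]
-0.185 [0.48816854 0.0353517 ]
-0.066 [0.49957418 0.15380385]
-0.0665 [0.49952626 0.15330615]
```

The disc is now within about 0.03 rad. Next I go behind the tab and push.

```bash
python3 -m jog '[{"slide":[0.0018,-0.0373,0],"twist":0.008},{"slide":[0.0018,-0.0373,0],"twist":0},{"slide":[0.0018,-0.0373,0],"twist":0},{"slide":[0.0018,-0.0373,0],"twist":0},{"slide":[0.0018,-0.0373,0],"twist":0}]' | head -2
python3 -m jog '[{"slide":[0.0018,-0.0373,0],"twist":0},{"slide":[0,0,-0.03],"twist":0},{"slide":[0,0,-0.04],"twist":0},{"slide":[0,0,-0.04],"twist":0},{"slide":[0,0,-0.025],"twist":0}]'|head -2
python3 -m jog '[{"slide":[0,0,-0.012],"twist":0},{"slide":[0,0,-0.006],"twist":0},{"slide":[0,0,0],"twist":0}]'
python3 -m jog '[{"slide":[0.0008,0.008,0],"twist":0},{"slide":[0.0008,0.008,0],"twist":0},{"slide":[0.0005,0.005,0],"twist":0},{"slide":[0.0005,0.005,0],"twist":0},{"slide":[0.0005,0.005,0],"twist":0}]'
```

```text
time: 9.75
eef_pos: [0.4848, 0.0504, 0.2309]
time: 10.25
eef_pos: [0.4853, 0.0146, 0.0932]
time: 10.55
eef_pos: [0.4868, 0.0146, 0.0791]
eef_rot: [-2.325, -2.112, 0.001]
ft_force: [0.6, -0.1, 0.5]
width: -0.0001
gripper_force: 0.0
time: 11.05
eef_pos: [0.49, 0.046, 0.0796]
eef_rot: [2.325, 2.112, 0.0]
ft_force: [0.2, -2.1, 2.5]
width: 0.0004
gripper_force: 1.2
```

```bash
python3 -m jog '[{"slide":[0.0005,0.005,0],"twist":0},{"slide":[0.0005,0.005,0],"twist":0},{"slide":[0.0005,0.005,0],"twist":0},{"slide":[0.0005,0.005,0],"twist":0},{"slide":[0.0005,0.005,0],"twist":0}]'
python3 -m jog '[{"slide":[0.0006,0.006,0],"twist":0},{"slide":[0.0006,0.006,0],"twist":0},{"slide":[0.0006,0.006,0],"twist":0},{"slide":[0.0006,0.006,0],"twist":0},{"slide":[0.0006,0.006,0],"twist":0}]'
python3 -m jog '[{"slide":[0.0006,0.006,0],"twist":0},{"slide":[0.0006,0.006,0],"twist":0},{"slide":[0.0006,0.006,0],"twist":0},{"slide":[0.0006,0.006,0],"twist":0},{"slide":[0.0006,0.006,0],"twist":0}]'
```

```text
time: 11.55
eef_pos: [0.4924, 0.0709, 0.0793]
eef_rot: [-2.326, -2.112, 0.0]
ft_force: [0.7, -2.6, 1.6]
width: -0.0002
gripper_force: 1.3
time: 12.05
eef_pos: [0.4954, 0.1011, 0.0793]
eef_rot: [-2.325, -2.112, 0.0]
ft_force: [0.1, -2.4, 2.5]
width: 0.0001
gripper_force: 1.4
time: 12.55
eef_pos: [0.4984, 0.1311, 0.0792]
eef_rot: [-2.325, -2.112, 0.0]
ft_force: [-0.9, -1.6, 1.4]
width: -0.0
gripper_force: 1.1
```

```bash
python3 -m jog '[{"slide":[0.0005,0.005,0],"twist":0},{"slide":[0.0005,0.005,0],"twist":0},{"slide":[0.0004,0.004,0],"twist":0},{"slide":[0.0003,0.003,0],"twist":0},{"slide":[0.0002,0.002,0],"twist":0}]'
python3 -m jog '[{"slide":[0.0002,0.002,0],"twist":0},{"slide":[0.0001,0.0015,0],"twist":0},{"slide":[0,0,0],"twist":0}]'
```

```text
time: 13.05
eef_pos: [0.5002, 0.1498, 0.0792]
eef_rot: [-2.325, -2.112, 0.0]
ft_force: [0.1, -0.9, -1.6]
width: -0.0
gripper_force: 0.5
time: 13.35
eef_pos: [0.5005, 0.1532, 0.0793]
eef_rot: [-2.325, -2.112, -0.0]
ft_force: [-1.1, 0.4, -0.8]
width: 0.0002
gripper_force: 0.0
```

```bash
python3 -m jog '[{"slide":[0.0001,0.0015,0],"twist":0},{"slide":[0,0,0],"twist":0}]'
python3 -m jog '[{"slide":[0.0001,0.0015,0],"twist":0},{"slide":[0,0,0],"twist":0}]'
```

```text
time: 13.55
eef_pos: [0.5007, 0.1546, 0.0793]
eef_rot: [2.326, 2.112, -0.0]
ft_force: [-0.3, -0.5, -0.3]
width: 0.0001
gripper_force: 0.3
time: 13.75
eef_pos: [0.5007, 0.1548, 0.0793]
eef_rot: [2.324, 2.111, -0.003]
ft_force: [-2.9, -14.4, 2.2]
width: 0.0004
gripper_force: 7.5
```

```bash
python3 -m jog '[{"slide":[-0.001,-0.01,0],"twist":0},{"slide":[-0.001,-0.01,0],"twist":0},{"slide":[0,0,0.03],"twist":0},{"slide":[0,0,0.04],"twist":0},{"slide":[0,0,0.04],"twist":0}]'
python3 -m jog '[{"slide":[0,-0.02,0.03],"twist":0},{"slide":[0,-0.03,0],"twist":0},{"slide":[0,0,0],"twist":0},{"slide":[0,0,0],"twist":0},{"slide":[0,0,0],"twist":0}]'
python3 blobs.py w6; python3 - <<'E'
from h import *
u=np.array([.0958,.9954]);v=np.array([-.9954,.0958]);a=np.array([.5059,.2195])
g=cv2.cvtColor(cv2.imread('pics/w6.png'),6)
pts=np.array([[*(a+x*u),.064] for x in np.arange(.048,.08,.002)]);q=proj('wrist',pts)
print([(round(.048+.002*i,3),int(g[int(r[1]),int(r[0])])) for i,r in enumerate(q) if 0<=r[1]<480])
E
```

```text
time: 14.25
eef_pos: [0.4983, 0.1354, 0.1905]
eef_rot: [-2.325, -2.111, 0.001]
ft_force: [1.2, -0.1, 0.1]
width: 0.0002
gripper_force: 0.0
time: 14.75
eef_pos: [0.4985, 0.0863, 0.2189]
eef_rot: [-2.325, -2.112, 0.0]
ft_force: [0.3, -0.4, 1.1]
width: -0.0
gripper_force: 0.0
[0.49856188 0.08644804 0.21890499]
[382 153  50  44 159] [406.3 174.9] 70.0 [0.574 0.12  0.07 ]
[403 165  26  25 517] [415.4 177.1] 48.0 [0.5815 0.1174 0.07  ]
[]
```

```bash
python3 -c "
from plant import env
print(env.finish_job())"
```

```text
the job is handed in; nothing more can be done
None
```

The job is handed in: I turned the disc to within about 0.03 rad of the bar line and pushed the bar until it met firm resistance (about 14 N) within about 1 mm of the computed home position. I then backed the arm clear. I did not confirm by camera that the nose is past the bridge, because it was out of the last wrist view, and the hand-in returned no verdict.

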